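Seat a notepad in the corner rounder

TASK

Use the fingertips to get the yellow notepad on the corner rounder's table ready for punching: where it lies, push its long side flat against the long guide, then slide it along, keeping it against that guide, until it sits fully home in the corner against the end stop. The pad stays down on the table, never picked up; leave the machine's lever and everything standing around as they are.

Things in the scene. Friction and masses are not known exactly. Their poses are not given: they have to be found in the camera images.
- corner (a point): Inner corner of the corner rounder's two guides, on the machine's flat bright table top (60 mm above the desk). Machine axes: the vertical plane x = 0 is the long guide's face, y = 0 the end stop's face; the table and pad lie at x < 0 (the robot's side), y < 0; z up. The machine is fixed; its place and yaw (up to 0.3 rad) differ each time. The table reaches to x = -200, y = -290 mm.
- guide_end (a point): Far end of the long guide's face, at table level: on the line x = 0 of point corner, 276 mm from the corner along -y. Both guides are rigid dark steel bars, 15 mm high, 16 mm thick, with a 14 mm gap where they meet: the long guide runs y = -14 to -276 mm, the end stop x = -14 to -122 mm.
- head (a point): Lowest point of the punch blade, 23 mm over the table, under the grey head right at the corner. The head overhangs the corner by up to 31 mm in -x and -y, rises to 185 mm above the table and is carried by a pedestal diagonally outside the corner (x, y > 0): the pad's leading corner slips under it, a gripper does not fit.
- pad: The A7 notepad to seat: flat block 74 (its x) by 105 (its y) by 12 mm, 50 to 100 g, yellow cover, white label, red spine at its -y end. Origin: centre of its underside. Loose on the machine's table, skewed up to 0.3 rad, 15 to 55 mm off the long guide, 60 to 115 mm short of the stop; friction under 2 N. Seated: axes as point corner's, centre at x = -37, y = -52.5 mm there.
- lever (a joint): Swing of the punch lever (rad): 0 parked, as it starts; grows as it is pulled down towards the table. Light spring return. To be left alone.
- lever_knob (a point): Centre of the black ball (30 mm) on the end of the lever, up and outside the head.
- die_a: Spare punch die, steel block 24 x 24 mm with brass step, 42 mm high, standing loose on the machine's table near its front edge. Origin at the centre of its foot.
- die_b: Second spare die, the same shape with dark step, beside the first. Origin at the centre of its foot.
- glue: Glue stick, blue with white cap, 27 mm diameter, 93 mm high, standing on the desk. Origin at the centre of its foot.
- scissors: White-handled scissors, 190 mm long, lying flat on the desk. Origin at the pivot, on the desk.
- cup: Dark embossed pencil cup, 78 mm diameter, 90 mm high, with pencils up to 170 mm. Origin at the centre of its foot.
- markers: White tray of eight markers, 165 x 200 mm, 34 mm high, on the desk. Origin at the centre of its underside.
- stack: Stack of three other notepads (green and blue covers), 74 x 105 x 36 mm, on the desk. Origin at the centre of its underside.
Things that resemble listed ones, but are neither listed nor needed, are in the scene too. Leave any black or blue look-alike of the pad alone.

How it is judged (in metres and radians):
On the way:
1. the pad's long side lies flat against the long guide, well short of the end stop (x of pad in the frame of corner above -0.04 m and angle between the y axis of pad and the y axis of corner, either way round below 0.035 rad and y of pad in the frame of corner below -0.0775 m), for 0.2 s.
At the end, for the whole second after the job is handed in: The pad lies flat and at rest in the corner: at most 2.5 mm from the long guide and from the end stop and within 0.03 rad of parallel, lever still parked, nothing touched (x of pad in the frame of corner between -0.0395 and -0.035 m and y of pad in the frame of corner between -0.055 and -0.0505 m and angle between the y axis of pad and the y axis of corner, either way round below 0.03 rad and z of pad in the frame of corner below 0.003 m and angle between pad's own z axis and vertical below 0.02 rad and linear speed of pad below 0.005 m/s and value of joint lever below 0.05 rad).
It fails at once if the pad is lifted or tipped off the table (more than 5 mm up or 0.08 rad) (z of pad in the frame of corner above 0.005 m or angle between pad's own z axis and vertical above 0.08 rad or z of pad in the frame of corner below -0.005 m).
It fails at once if the pad comes within 20 mm of the end stop while off the long guide (gap over 6 mm or skewed over 0.1 rad) (y of pad in the frame of corner above -0.0725 m and (x of pad in the frame of corner below -0.043 m or angle between the y axis of pad and the y axis of corner, either way round above 0.1 rad)).
It fails at once if the lever is moved (over 0.1 rad) (value of joint lever above 0.1 rad).
It fails at once if something standing around is shifted (over 15 mm) (distance of any of die_a, die_b, glue, scissors, cup, markers, stack from where it was at the start of the episode above 0.015 m).
It also fails if it takes over 54 s, if anything falls off the work surface, if the arm or the gripper's body presses on something with over 40 N, if the wrist force passes 120 N, or if a joint passes its speed limit or range.

ROBOT

A 6-joint arm with a two-finger parallel gripper is mounted at the origin on the work surface. World frame = base frame: x ahead of the robot, y to its left, z up, the work surface at z = 0. Lengths are in mm, angles in rad, forces in N, time in s.
With the tool pointing down it reaches from about 325 to 750 mm from the base axis. Payload 7.6 kg.
Tool frame: the origin (TCP) lies at the very end of the fingers, on their centre line; the grasp point (between the pads) lies 19 mm behind it; z points along the fingers, y is the line along which they close (so a half turn about z gives the same grasp; the last joint's range is limited). The gripper opens to 85 mm and grips with 20 to 120 N. Pads are 22 mm wide; open, the fingers measure 114 mm over their backs; the gripper's body (76 mm by 85 mm) begins 54 mm behind the grasp point. The pads swing forward as they close: fully open they stand 13 mm farther back than shut.
Start: joints at [-1.298, 0.052, 1.401, -0, 1.689, -0.07], TCP at [176.491, -494.466, 231.323] pointing down, gripper open.
Joint ranges: [-2.9, 2.9], [-0.91, 2.17], [0.12, 2.37], [-1.06, 4.2], [0.26, 2.73], [-2.93, 2.93]. Speed limits (rad/s): [2.57, 2.57, 3.01, 3.14, 3.14, 3.14].

INTERFACE

Orientations are given as a unit quaternion [w, x, y, z].
In Python, from bench import env gives the robot as it stands.
- The arm moves only by the tool carry_out, never from a script. Its argument "commands" is a list of rows, each a list of 7 numbers: the shift along the tool's x, y, z in mm, then the turn, a rotation vector about the tool's x, y, z in rad, then the finger opening in mm, from 0 to 85.4. In form: [[tx, ty, tz, wx, wy, wz, hand], ...]. A call has 1 to 20 rows; each row shifts and turns the commanded pose from where the row before left it, along the tool's axes as they then stand; what a row does not reach is not made up. A row lasts 1/8 s, in which the tool goes at most 62.5 mm and 10.7 degrees, less where a joint would pass 70% of its speed; a pose out of reach is approached as far as the arm can. A call with a gripper value outside its range is refused whole. The fingers move at their own pace and stop on an object; the grip force is fixed at half the most. Time passes only in rows, so rows that do not move let the fingers close. It gives the time, the measured TCP pose, the force, the opening and the grip force at its end, in the units of the state.
- env.state(): the state, without advancing time (a new reading comes with each control period).
- env.capture(name): name is "scene" or "top"; returns a dict with "img" (420x560x3 uint8, red, green, blue), "mtx" (3x3 intrinsics, pixels), "k1" (the pictures are not rectified: a ray, as slopes to the right and down, at radius r is drawn at 1 + k1 r^2 times it, then the intrinsics apply), "extrinsics" (4x4, takes a point from world to camera coordinates). Camera axes: x right, y up, looking along -z (the intrinsics and any distortion apply to the point x, -y, -z); pixel columns grow to the right and rows downward; lengths in mm; the calibration is good to about 2 mm. A picture is of the moment at which its call begins. There is no depth.
- env.close_job(): hands the job in; it is judged then, once.
The state is a dict: "time": time; "qpos": joint angles; "qvel": joint speeds; "joint_efforts": joint torques, N m; "ee_pos": TCP position; "ee_rot": TCP orientation; "ft_force": force on the tool from outside, world axes, zero at the start; "ft_torque": the same for the moment, N m; "width": opening from 0.0 (shut) to 1.0 (fully open); "grip_force": force on a finger pad.
Only numpy, scipy, OpenCV 4.12 (cv2) and the standard library are available. Lean on these libraries where they do the work, as an engineer would, in place of code of your own. Each camera call takes 0.05 s, during which the arm holds its last target. There are 200 camera calls.

## Working session

There is one attempt and no reset: what is moved stays moved. The work goes in short steps, Python scripts to look and compute and a tool call to move; the robot and the scene stay as the last step left them, time stands still between calls to the robot, and variables do not carry over. Pictures are saved under pics/ and viewed, at most 10 in all, crops included, and the job is handed in when it is done.

Besides the shell and the picture viewer there is one more tool, called after "Call:" as name(argument=value, ...) on one line, values as JSON. carry_out: Moves the arm, as the interface text tells. Its arguments: {"type":"object","properties":{"commands":{"type":"array"}},"required":["commands"]}

```bash
mkdir -p pics; cat > h.py <<'E'
import numpy as np, cv2
from bench import env
def cap(n,f=None):
    c=env.capture(n)
    if f: cv2.imwrite('pics/'+f,c['img'][:,:,::-1])
    return c
def ray(c,u,v):
    d=np.array(c['mtx'],float)
    E=np.array(c['extrinsics'],float)
    k=c['k1']
    p=cv2.undistortPoints(np.array([[[u,v]]],float),d,np.array([k,0,0,0,0.]))[0,0]
    R=E[:3,:3];t=E[:3,3]
    return -R.T@t, R.T@np.array([p[0],-p[1],-1])
def onz(c,u,v,z):
    o,d=ray(c,u,v); return o+d*(z-o[2])/d[2]
def proj(c,P):
    E=np.array(c['extrinsics'],float);q=E[:3,:3]@np.array(P,float)+E[:3,3]
    a=np.array([q[0]/-q[2],-q[1]/-q[2]]);a=a*(1+c['k1']*(a@a))
    m=np.array(c['mtx']);return m[:2,:2]@a+m[:2,2]
E
python3 - <<'E'
from h import *
for n in ('top','scene'):
    c=cap(n,n+'0.png');print(c['mtx'],c['k1'],c['extrinsics'])
print(env.state())
E
```

```text
[[415.23967341   0.         280.95645404]
 [  0.         415.23967341 216.2292575 ]
 [  0.           0.           1.        ]] -0.04732009811417197 [[-2.99095032e-02 -9.99081011e-01 -3.07010620e-02 -3.67043081e+01]
 [ 9.90874784e-01 -3.36743545e-02  1.30511304e-01 -5.47357763e+02]
 [-1.31425204e-01 -2.65173799e-02  9.90971364e-01 -1.26173011e+03]
 [ 0.00000000e+00  0.00000000e+00  0.00000000e+00  1.00000000e+00]]
[[420.67197033   0.         279.24061492]
 [  0.         420.67197033 207.50841567]
 [  0.           0.           1.        ]] 0.0030223842531526073 [[-5.09141960e-01  8.60532145e-01  1.60901152e-02  3.26362786e+02]
 [-6.40004050e-01 -3.91031753e-01  6.61429500e-01  1.82708059e+02]
 [ 5.75473092e-01  3.26463773e-01  7.49834732e-01 -1.77221092e+03]
 [ 0.00000000e+00  0.00000000e+00  0.00000000e+00  1.00000000e+00]]
{'time': 0.1, 'qpos': array([-1.29830483e+00,  5.27785068e-02,  1.40164636e+00, -3.26224847e-06,
        1.68860166e+00, -7.03099309e-02]), 'qvel': array([ 2.26054775e-04, -2.32327538e-03, -1.45704190e-03, -1.47073782e-03,
       -4.43075246e-05, -1.74796390e-03]), 'joint_efforts': array([ 1.12364913e-03, -3.82580638e+01, -3.60985708e+01, -6.86112799e-05,
        4.81314986e-03,  2.12790144e-05]), 'ee_pos': array([ 176.40784285, -494.18118894,  230.54248127]), 'ee_rot': array([-7.13111480e-04,  9.85346603e-01,  1.70562473e-01, -7.39638418e-05]), 'ft_force': array([ 0.24137655, -0.29207694,  0.92371537]), 'ft_torque': array([ 0.00421775,  0.02302537, -0.03790809]), 'grip_force': 0.0, 'width': 0.9969064522818027}
```

View pics/top0.png

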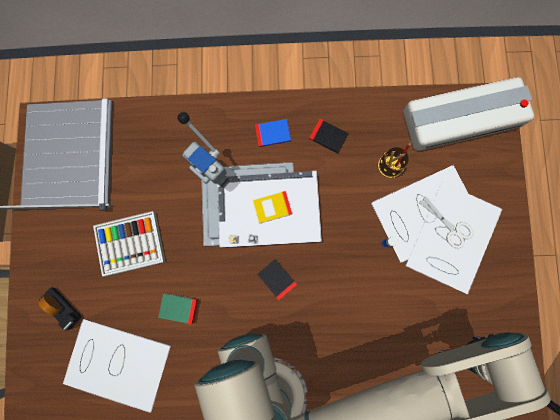

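View pics/scene0.png

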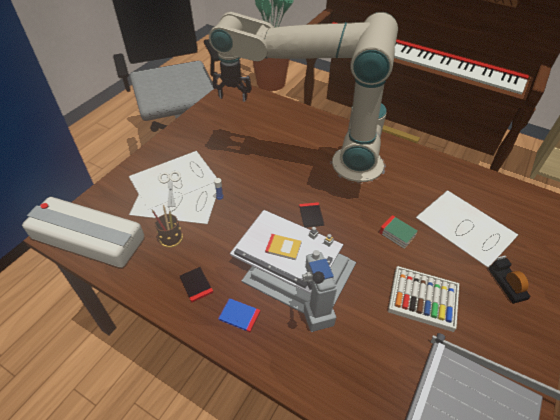

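The top view shows the machine with its white table at about (270,208), the long guide along row ~178, the end stop along column ~222, the yellow pad at (272,207) with its spine to the right, and the dies at (234,239) and (252,239). I'll zoom in to get the edges.

```bash
python3 - <<'E'
from h import *
a=cv2.imread('pics/top0.png')[155:255,195:330]; b=cv2.imread('pics/scene0.png')[205:335,225:365]
cv2.imwrite('pics/z1.png',cv2.resize(a,(800,593),interpolation=cv2.INTER_CUBIC))
c=cap('top')
hsv=cv2.cvtColor(c['img'],cv2.COLOR_RGB2HSV)
def quad(m):
    n,l,s,_=cv2.connectedComponentsWithStats(m.astype(np.uint8)); 
    i=1+np.argmax(s[1:,4]); p=np.argwhere(l==i)[:,::-1].astype(np.float32); return cv2.minAreaRect(p),len(p)
roi=np.zeros(hsv.shape[:2],bool);roi[180:232,240:310]=1
Y=(abs(hsv[...,0].astype(int)-26)<9)&(hsv[...,1]>120)&roi
R=((hsv[...,0]<8)|(hsv[...,0]>170))&(hsv[...,1]>120)&roi
for m in (Y,R,Y|R):
    r,n=quad(cv2.morphologyEx(m.astype(np.uint8),cv2.MORPH_CLOSE,np.ones((7,7))));bp=cv2.boxPoints(r)
    print(n,bp.round(1).tolist()); print(np.array([onz(c,u,v,72)[:2] for u,v in bp]).round(1).tolist(), onz(c,*r[0],72))
W=(hsv[...,1]<40)&(hsv[...,2]>170)
W[:150]=0;W[260:]=0;W[:,:200]=0;W[:,335:]=0
r,n=quad(W);bp=cv2.boxPoints(r);print('white',n,bp.tolist());print(np.array([onz(c,u,v,60)[:2] for u,v in bp]).round(1).tolist())
E
```

```text
561 [[252.60000610351562, 200.0], [281.6000061035156, 191.6999969482422], [288.1000061035156, 214.39999389648438], [259.1000061035156, 222.6999969482422]]
[[594.1, 30.2], [616.7, -59.5], [545.9, -77.0], [523.5, 11.9]] [569.90055434 -23.64557775  72.        ]
74 [[282.29998779296875, 191.5], [285.20001220703125, 190.6999969482422], [291.6000061035156, 213.1999969482422], [288.70001220703125, 214.10000610351562]]
[[617.2, -61.5], [619.5, -70.5], [549.1, -87.8], [546.8, -79.0]] [582.99569946 -74.71833449  72.        ]
649 [[252.60000610351562, 200.0], [285.20001220703125, 190.6999969482422], [291.70001220703125, 213.39999389648438], [259.1000061035156, 222.6999969482422]]
[[594.1, 30.2], [619.5, -70.5], [548.7, -87.9], [523.5, 11.9]] [571.28101306 -29.12205747  72.        ]
white 6130 [[199.813232421875, 178.0116729736328], [316.48248291015625, 170.71986389160156], [320.87158203125, 240.94554138183594], [204.20233154296875, 248.2373504638672]]
[[671.8, 195.3], [681.3, -169.3], [463.0, -173.6], [452.0, 182.7]]
```

View pics/z1.png

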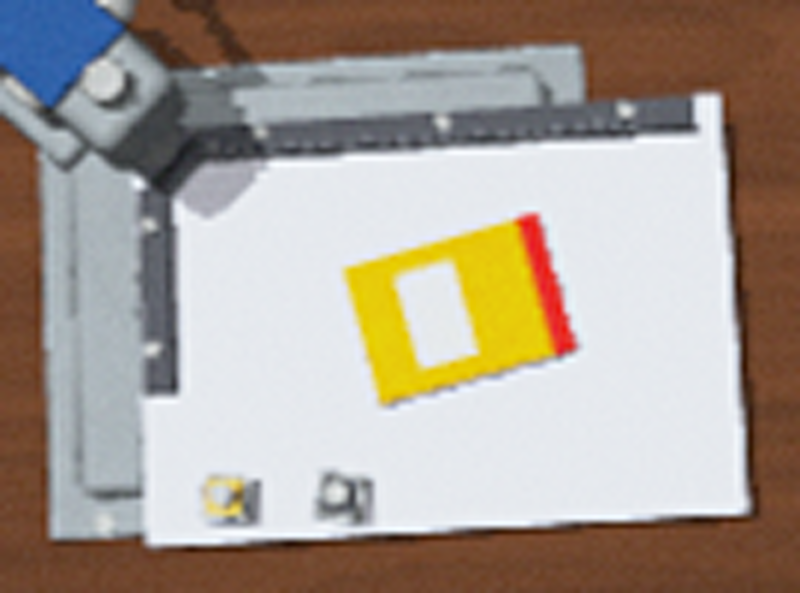

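The zoom shows the guide's foot line running from about (250,162) to (695,131) in crop pixels, and the stop's inner face at about x=178. The pad is skewed with its spine end nearer the guide. Next I'll fit those edges to get the machine frame.

```bash
cat > frame.py <<'E'
from h import *
def cross(p,th=130):  # subpixel first rise above th
    i=np.where((p[:-1]<th)&(p[1:]>=th))[0]
    return [k+(th-p[k])/(p[k+1]-p[k]) for k in i]
def line(P):
    return cv2.fitLine(np.array(P,np.float32),cv2.DIST_HUBER,0,.01,.01).ravel()
if __name__=='__main__':
    cs=[cap('top') for _ in range(1)];c=cs[0];g=c['img'].astype(float).mean(2)
    A=[];B=[];F=[];S=[]
    for u in range(248,310):
        x=cross(g[168:190,u]); 
        if x:A.append(onz(c,u,168+x[-1],60)[:2])
    for v in range(194,219):
        x=cross(g[v,215:232])
        if x:B.append(onz(c,215+x[-1],v,60)[:2])
    for u in range(265,315):
        x=cross(-g[230:255,u],-130)
        if x:F.append(onz(c,u,230+x[0],60)[:2])
    for v in range(185,235):
        x=cross(-g[v,305:330],-130)
        if x:S.append(onz(c,305+x[0],v,60)[:2])
    L=[line(x) for x in (A,B,F,S)]
    for l,n in zip(L,'guide stop front side'.split()):print(n,l, 'ang',np.arctan2(l[1],l[0])%np.pi)
    def isec(a,b):
        t=np.linalg.solve(np.c_[a[:2],-b[:2]],b[2:]-a[2:]);return a[2:]+t[0]*a[:2]
    C=isec(L[0],L[1]);print('corner',C,'front-right',isec(L[2],L[3]))
    d=L[0][:2]*np.sign(L[0][1]);ey=d;ex=np.array([d[1],-d[0]])
    print('yaw',np.arctan2(ex[1],ex[0]))
    for p in [isec(L[2],L[3]),isec(L[1],L[2]),(594.1,30.2),(619.5,-70.5),(548.7,-87.9),(523.5,11.9),(571.3,-29.1)]:
        q=np.array(p)-C;print(np.round([q@ex,q@ey],1))
    o=ray(c,280,210)[0];print(o)
E
python3 frame.py
```

```text
guide [ 2.3958016e-02 -9.9971294e-01  6.6064380e+02 -4.9119877e+01] ang 1.5947567
stop [9.9992877e-01 1.1933420e-02 5.8209949e+02 1.1970163e+02] ang 0.011933703
front [ 3.0522807e-02 -9.9953407e-01  4.5969159e+02 -7.1604004e+01] ang 1.601324
side [ 9.9964064e-01  2.6805790e-02  5.6009283e+02 -1.7156543e+02] ang 0.026809001
corner [656.5767   120.590454] front-right [ 462.82376 -174.17374]
yaw 0.02396031
[-200.8 -290. ]
[-202.7    2.4]
[-64.6 -88.9]
[ -41.6 -190.1]
[-112.8 -205.8]
[-135.6 -105.5]
[ -88.8 -147.6]
[ 375.4420609   -88.56027336 1320.64792287]
```

Machine frame: the corner is at about (657, 120.5) with yaw ≈ 0.026. The front edge at x = -201 and the side edge at y = -290 match the spec. The pad centre is at machine (-89, -148), skewed 0.22. I'll go above the table on the robot's side of the pad.

Call:
carry_out(commands=[[0,0,0,0,0,0.106,40],[0,0,0,0,0,0.106,40],[0,0,0,0,0,0.105,40],[27.6,-37.6,0,0,0,0,40],[27.6,-37.6,0,0,0,0,40],[27.6,-37.6,0,0,0,0,40],[27.6,-37.6,0,0,0,0,40],[27.6,-37.6,0,0,0,0,40],[27.6,-37.6,0,0,0,0,40],[27.6,-37.6,0,0,0,0,40],[27.6,-37.6,0,0,0,0,40],[27.6,-37.6,0,0,0,0,40],[27.6,-37.6,0,0,0,0,40],[27.6,-37.6,0,0,0,0,40],[27.6,-37.6,0,0,0,0,40],[0,0,40,0,0,0,40],[0,0,40,0,0,0,40],[0,0,0,0,0,0,40],[0,0,0,0,0,0,40]])

```text
time: 2.58
ee_pos: [496.6, -35.1, 153.1]
ee_rot: [0.0, 1.0, 0.013, 0.001]
ft_force: [0.3, -0.5, 0.3]
width: 0.468
grip_force: 0.0
```

```bash
cat > m.py <<'E'
from h import *
C=np.array([657,120.5]);a=0.026
ex=np.array([np.cos(a),np.sin(a)]);ey=np.array([-ex[1],ex[0]])
def tom(p): q=np.array(p)[:2]-C;return np.round([q@ex,q@ey],1)
def pad(c):
    hsv=cv2.cvtColor(c['img'],cv2.COLOR_RGB2HSV);roi=np.zeros(hsv.shape[:2],np.uint8);roi[165:232,215:312]=1
    Y=(((hsv[...,0]>17)&(hsv[...,0]<35))|(hsv[...,0]<8)|(hsv[...,0]>170))&(hsv[...,1]>120)&(roi>0)
    Y=cv2.morphologyEx(Y.astype(np.uint8),cv2.MORPH_CLOSE,np.ones((7,7)))
    n,l,s,_=cv2.connectedComponentsWithStats(Y);i=1+np.argmax(s[1:,4])
    r=cv2.minAreaRect(np.argwhere(l==i)[:,::-1].astype(np.float32))
    return [tom(onz(c,u,v,72)).tolist() for u,v in cv2.boxPoints(r)],s[i,4]
def st():
    s=env.state();w,x,y,z=s['ee_rot'];print('t',s['time'],'mach',tom(s['ee_pos']),'z',s['ee_pos'][2],'yaw-a',2*np.arctan2(y,x)-a,'tilt',w,z,'F',s['ft_force'].round(1),'w',s['width']*85.4)
E
python3 - <<'E'
from m import *
st();c=cap('scene');cv2.imwrite('pics/s1.png',cv2.resize(c['img'][170:335,190:380,::-1],(690,600)))
E
```

```text
t 2.575 mach [-164.4 -151.4] z 153.089863949855 yaw-a -0.0004851185951062244 tilt 0.00021748094492917935 0.0010959220892033748 F [ 0.3 -0.5  0.3] w 39.97483946962268
```

View pics/s1.png

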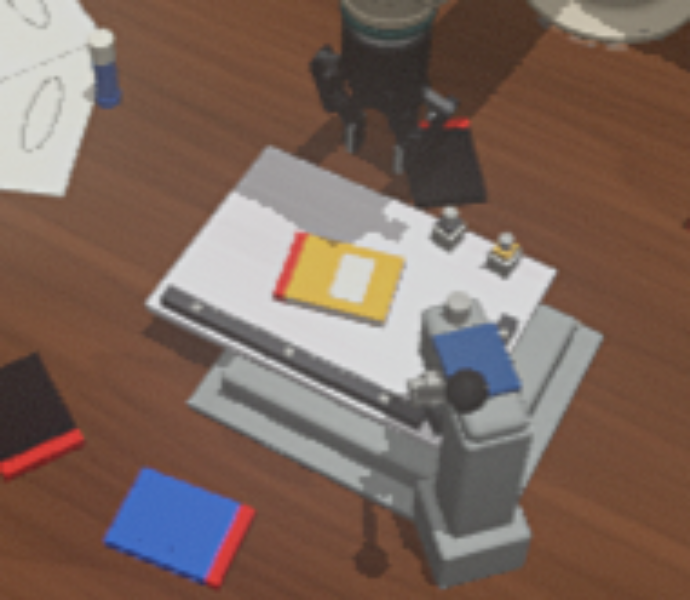

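The gripper hangs above the robot's side of the table. The pad is at about (340,280) in the crop, and the dies at (450,230) and (505,255) are clear of the fingers. Descend to just over the table.

Call:
carry_out(commands=[[0,0,40,0,0,0,40],[0,0,35,0,0,0,40],[0,0,10,0,0,0,40],[0,0,5,0,0,0,40],[0,0,0,0,0,0,40],[0,0,0,0,0,0,40]])

```text
time: 3.38
ee_pos: [496.8, -35.0, 62.6]
ee_rot: [0.0, 1.0, 0.013, 0.001]
ft_force: [-0.4, 0.3, -0.3]
width: 0.462
grip_force: 0.0
```

```bash
python3 -c "
from m import *
st();c=cap('scene');cv2.imwrite('pics/s2.png',cv2.resize(c['img'][170:300,220:360,::-1],(640,594)))"
```

```text
t 3.375 mach [-164.2 -151.3] z 62.64154200061027 yaw-a -0.00023369881894602998 tilt 0.00021514694180431302 0.00114956191567342 F [-0.4  0.3 -0.3] w 39.456582832117334
```

View pics/s2.png

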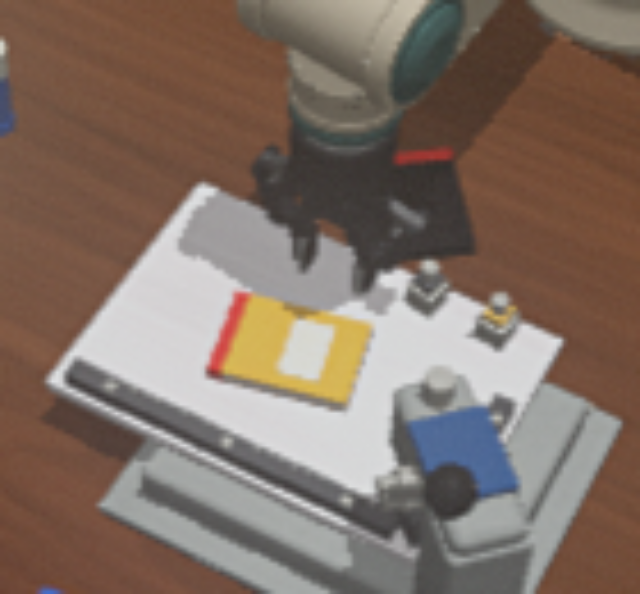

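The fingertips are just above the table behind the pad, clear of the dies. Now push toward the guide.

Call:
carry_out(commands=[[5,0,1,0,0,0,40],[5,0,0,0,0,0,40],[5,0,0,0,0,0,40],[4,0,0,0,0,0,40],[4,0,0,0,0,0,40],[4,0,0,0,0,0,40],[4,0,0,0,0,0,40],[4,0,0,0,0,0,40],[4,0,0,0,0,0,40],[4,0,0,0,0,0,40],[4,0,0,0,0,0,40],[4,0,0,0,0,0,40],[4,0,0,0,0,0,40],[4,0,0,0,0,0,40],[4,0,0,0,0,0,40],[4,0,0,0,0,0,40],[0,0,0,0,0,0,40]])

```text
time: 5.55
ee_pos: [563.2, -33.2, 60.3]
ee_rot: [0.0, 1.0, 0.013, 0.0]
ft_force: [-0.2, 0.2, 0.4]
width: 0.468
grip_force: 0.0
```

```bash
python3 -c "
from m import *
st();c=cap('scene');cv2.imwrite('pics/s3.png',cv2.resize(c['img'][190:310,220:360,::-1],(700,600)));print(pad(cap('top')))"
```

```text
t 5.55 mach [ -97.7 -151.2] z 60.33048125401187 yaw-a -0.00019108453067183742 tilt 4.3311828331953815e-05 0.00018243783183053452 F [-0.2  0.2  0.4] w 39.974254246175455Traceback (most recent call last):
  File "<string>", line 3, in <module>
    st();c=cap('scene');cv2.imwrite('pics/s3.png',cv2.resize(c['img'][190:310,220:360,::-1],(700,600)));print(pad(cap('top')))
                                                                                                              ~~~^^^^^^^^^^^^
  File "m.py", line 9, in pad
    n,l,s,_=cv2.connectedComponentsWithStats(Y);i=1+np.argmax(s[1:,4])
                                                    ~~~~~~~~~^^^^^^^^^
    return _wrapfunc(a, 'argmax', axis=axis, out=out, **kwds)
    return bound(*args, **kwds)
ValueError: attempt to get argmax of an empty sequence
```

View pics/s3.png

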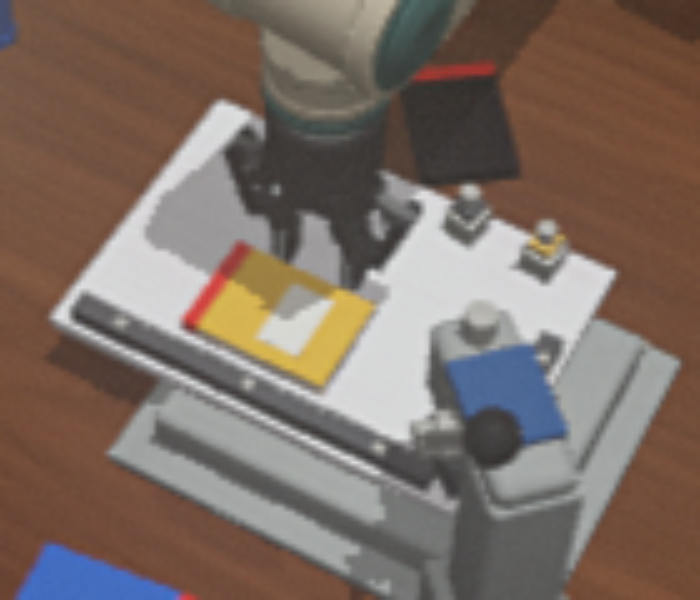

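The fingers push the pad, which is now parallel to the guide and about 12 mm short of it. Continue slowly.

Call:
carry_out(commands=[[2,0,-1,0,0,0,40],[2,0,0,0,0,0,40],[2,0,0,0,0,0,40],[2,0,0,0,0,0,40],[1,0,0,0,0,0,40],[1,0,0,0,0,0,40],[1,0,0,0,0,0,40],[0,0,0,0,0,0,40]])

```text
time: 6.65
ee_pos: [574.0, -32.9, 61.3]
ee_rot: [0.0, 1.0, 0.013, 0.0]
ft_force: [1.0, -0.3, -0.9]
width: 0.47
grip_force: 0.0
```

```bash
python3 -c "
from m import *
st()"
```

```text
t 6.65 mach [ -86.9 -151.2] z 61.256166585746456 yaw-a -0.00018610980133646274 tilt 4.070055714632687e-05 0.0001424165738413012 F [ 1.  -0.3 -0.9] w 40.13685720213045
```

Call:
carry_out(commands=[[1,0,0,0,0,0,40],[1,0,0,0,0,0,40],[0,0,0,0,0,0,40]])

```text
time: 7.02
ee_pos: [576.1, -32.8, 61.3]
ee_rot: [0.0, 1.0, 0.013, 0.0]
ft_force: [1.1, -0.1, 0.6]
width: 0.473
grip_force: 0.0
```

```bash
python3 -c "
from m import *
st();c=cap('scene')
cv2.imwrite('pics/s4.png',cv2.resize(c['img'][190:310,220:360,::-1],(700,600),interpolation=cv2.INTER_CUBIC))"
```

```text
t 7.025 mach [ -84.9 -151.2] z 61.26472771868559 yaw-a -0.00018917514518177955 tilt 4.41694613526978e-05 0.00013117583444349868 F [ 1.1 -0.1  0.6] w 40.38476575642908
```

View pics/s4.png

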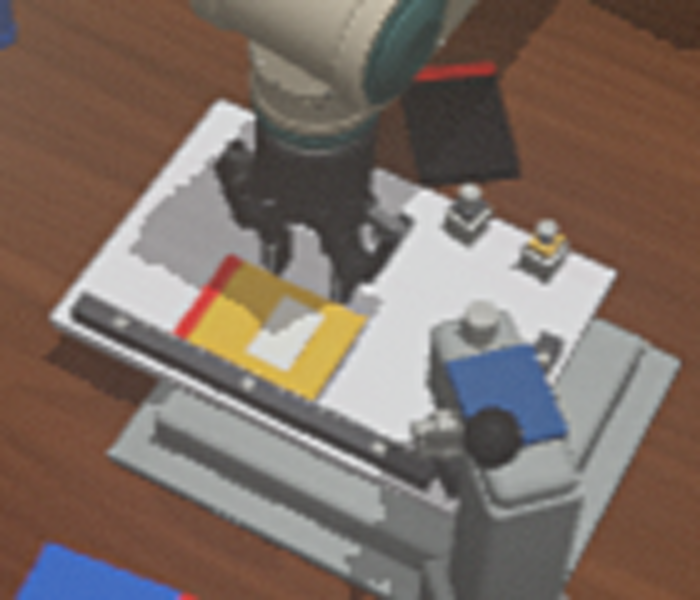

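The pad now meets the guide visually (its edge is hidden behind the bar), but there's no contact force yet. Go on millimetre by millimetre until the force rises.

Call:
carry_out(commands=[[1,0,0,0,0,0,40],[1,0,0,0,0,0,40],[0,0,0,0,0,0,40]])

```text
time: 7.45
ee_pos: [577.4, -32.8, 61.3]
ee_rot: [0.0, 1.0, 0.013, -0.001]
ft_force: [-4.9, -0.5, 3.5]
width: 0.472
grip_force: 2.6
```

Call:
carry_out(commands=[[1,0,0,0,0,0,40],[0,0,0,0,0,0,40]])

```text
time: 7.7
ee_pos: [577.5, -32.8, 61.2]
ee_rot: [0.0, 1.0, 0.013, -0.002]
ft_force: [-11.4, -0.7, 5.8]
width: 0.472
grip_force: 5.5
```

Call:
carry_out(commands=[[1,0,0,0,0,0,40],[0,0,0,0,0,0,40]])

```text
time: 7.95
ee_pos: [577.5, -32.9, 61.2]
ee_rot: [0.0, 1.0, 0.013, -0.003]
ft_force: [-16.6, -0.9, 9.8]
width: 0.469
grip_force: 8.3
```

Firm contact: the TCP stopped moving at machine x ≈ -83.5 while the force rose to 16 N. Back off, lift, and look from the top.

Call:
carry_out(commands=[[-4,0,0,0,0,0,40],[-6,0,0,0,0,0,40],[-12,0,0,0,0,0,40],[-12,0,-15,0,0,0,40],[-30,0,-40,0,0,0,40],[-50,0,-50,0,0,0,40],[-50,40,0,0,0,0,40],[0,40,0,0,0,0,40],[0,40,0,0,0,0,40],[0,40,0,0,0,0,20],[0,0,0,0,0,0,20]])

```text
time: 9.32
ee_pos: [426.8, -197.7, 160.4]
ee_rot: [0.0, 1.0, 0.011, 0.0]
ft_force: [1.1, -0.1, 0.8]
width: 0.234
grip_force: 0.0
```

```bash
python3 -c "
from m import *
st();print(env.state()['qpos']);c=cap('top');print(pad(c))
cv2.imwrite('pics/t5.png',cv2.resize(c['img'][155:255,195:330,::-1],(800,593),interpolation=cv2.INTER_CUBIC))"
```

```text
t 9.325 mach [-238.4 -312.1] z 160.40484120286507 yaw-a -0.003425868266811169 tilt 0.00029043529431004044 0.00027391023680860304 F [ 1.1 -0.1  0.8] w 20.010280480719025
[-5.12069732e-01 -7.06177742e-02  1.66447944e+00 -2.29388635e-04
  1.54696618e+00  1.03615784e+00]
([[-1.3, -104.1], [-1.2, -208.1], [-75.8, -208.2], [-76.0, -105.1]], np.int32(642))
```

View pics/t5.png

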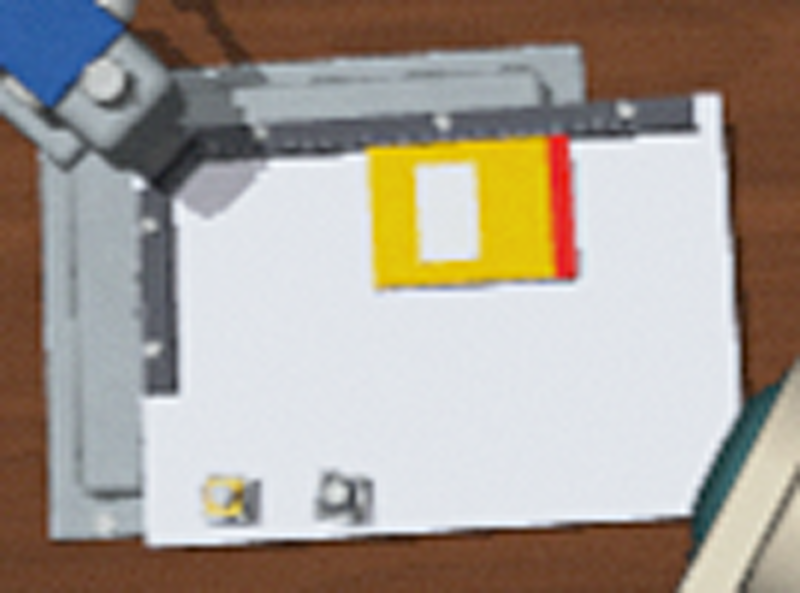

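The pad lies flush along the guide (x edges -1.3/-76 within calibration, angle ≈ 0) with its spine at y ≈ -208. Next, turn the tool 90° and go behind the spine.

Call:
carry_out(commands=[[0,0,0,0,0,-0.1749,20],[0,0,0,0,0,-0.1749,20],[0,0,0,0,0,-0.1749,20],[0,0,0,0,0,-0.1749,20],[0,0,0,0,0,-0.1749,20],[0,0,0,0,0,-0.1749,20],[0,0,0,0,0,-0.1749,20],[0,0,0,0,0,-0.1749,20],[0,0,0,0,0,-0.1749,20],[12,33,0,0,0,0,20],[12,33,0,0,0,0,20],[12,33,0,0,0,0,20],[12,33,0,0,0,0,20],[12,33,0,0,0,0,20],[12,33,0,0,0,0,20],[0,0,40,0,0,0,20],[0,0,20,0,0,0,20],[0,0,0,0,0,0,20],[0,0,0,0,0,0,20]])

```text
time: 11.75
ee_pos: [623.4, -118.1, 102.3]
ee_rot: [0.001, 0.697, 0.717, 0.001]
ft_force: [0.0, 0.7, 1.0]
width: 0.237
grip_force: 0.0
```

```bash
python3 -c "
from m import *
st()
s=env.state();w,x,y,z=s['ee_rot'];print('yaw err',2*np.arctan2(y,x)-a-np.pi/2, s['qpos'])"
```

```text
t 11.75 mach [ -39.8 -237.7] z 102.26945528526423 yaw-a 1.5738198477118517 tilt 0.00105071985268608 0.0005961393277445946 F [0.  0.7 1. ] w 20.257914356360576
yaw err 0.0030235209169551247 [-2.45443088e-01  4.27830012e-01  1.22154881e+00 -2.27071256e-05
  1.48979783e+00 -2.74464799e-01]
```

Call:
carry_out(commands=[[0,0,20,0,0,0.003,20],[0,0,15,0,0,0,20],[0,0,5,0,0,0,20],[5,0,0,0,0,0,20],[5,0,0,0,0,0,20],[4,0,0,0,0,0,20],[4,0,0,0,0,0,20],[4,0.1,0,0,0,0,20],[4,0.1,0,0,0,0,20],[4,0.1,0,0,0,0,20],[4,0.1,0,0,0,0,20],[4,0.1,0,0,0,0,20],[4,0.1,0,0,0,0,20],[4,0.1,0,0,0,0,20],[4,0.1,0,0,0,0,20],[0,0,0,0,0,0,20]])

```text
time: 13.75
ee_pos: [622.5, -67.6, 60.6]
ee_rot: [0.0, 0.698, 0.716, 0.0]
ft_force: [-0.5, -0.1, 1.0]
width: 0.231
grip_force: 0.0
```

```bash
python3 -c "
from m import *
st();c=cap('scene')
cv2.imwrite('pics/s6.png',cv2.resize(c['img'][190:310,220:360,::-1],(700,600),interpolation=cv2.INTER_CUBIC))"
```

```text
t 13.75 mach [ -39.4 -187.1] z 60.562187657373116 yaw-a 1.5713048678678905 tilt 5.2742688890477565e-05 0.00021535867304854433 F [-0.5 -0.1  1. ] w 19.764145668138585
```

View pics/s6.png

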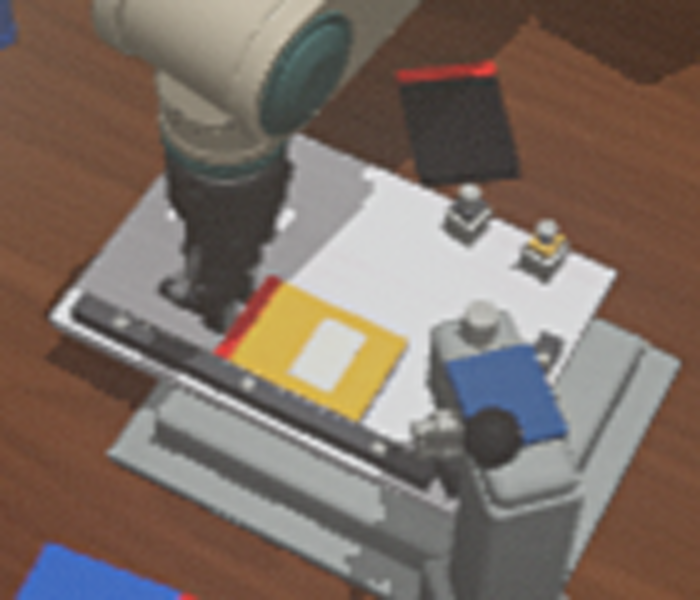

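The pad moves with the fingers along the guide and looks flush. Continue to about 30 mm short of the stop, then check its free edge numerically.

Call:
carry_out(commands=[[4,0.1,-0.5,0,0,0,20],[4,0.1,-0.5,0,0,0,20],[4,0.1,0,0,0,0,20],[4,0.1,0,0,0,0,20],[4,0.1,0,0,0,0,20],[4,0.1,0,0,0,0,20],[4,0.1,0,0,0,0,20],[4,0.1,0,0,0,0,20],[4,0.1,0,0,0,0,20],[0,0,0,0,0,0,20]])

```text
time: 15.05
ee_pos: [622.4, -31.5, 61.5]
ee_rot: [-0.0, 0.698, 0.716, 0.0]
ft_force: [-0.0, 0.5, 0.1]
width: 0.235
grip_force: 0.0
```

```bash
cat > e.py <<'E'
from m import *
st();c=cap('scene')
hsv=cv2.cvtColor(c['img'],cv2.COLOR_RGB2HSV);h=hsv[...,0];roi=np.zeros(h.shape,bool);roi[225:285,255:330]=1
Y=((h>15)&(h<35))&(hsv[...,1]>110)&roi
Y=cv2.morphologyEx(Y.astype(np.uint8),cv2.MORPH_CLOSE,np.ones((7,7)))
n,l,s,_=cv2.connectedComponentsWithStats(Y);i=1+np.argmax(s[1:,4])
P=np.argwhere(l==i)[:,::-1]
M=np.array([tom(onz(c,u,v,72)) for u,v in P])
hull=cv2.convexHull(M.astype(np.float32))
print(s[i],cv2.approxPolyDP(hull,5,True).reshape(-1,2).round(1).tolist())
y=M[:,1];x=M[:,0];E=[]
for b in np.arange(y.min()+6,y.max()-6,4):
    k=abs(y-b)<2
    if k.sum()>3:E.append((b,x[k].min(),x[k].max()))
E=np.array(E);print(E.round(1).tolist(),np.polyfit(E[:,0],E[:,1],1))
E
python3 e.py
```

```text
t 15.05 mach [ -38.5 -151. ] z 61.46889170056982 yaw-a 1.571345340349159 tilt -4.088455225924418e-05 0.00021605308216741086 F [-0.   0.5  0.1] w 20.050179920366038
[276 251  31  28 393] [[-5.400000095367432, -35.79999923706055], [-36.20000076293945, -33.79999923706055], [-72.0, -55.5], [-72.69999694824219, -125.80000305175781], [-5.400000095367432, -125.5999984741211]]
[[-120.7, -70.8, -3.7], [-116.7, -72.5, -5.3], [-112.7, -70.6, -3.6], [-108.7, -73.8, -6.7], [-104.7, -71.9, -3.5], [-100.7, -73.6, -3.3], [-96.7, -71.7, -4.9], [-92.7, -73.3, -6.5], [-88.7, -71.4, -4.8], [-84.7, -73.0, -3.1], [-80.7, -71.2, -4.6], [-76.7, -72.8, -2.9], [-72.7, -70.9, -4.5], [-68.7, -74.1, -2.8], [-64.7, -72.3, -5.9], [-60.7, -73.9, -4.2], [-56.7, -72.0, -2.5], [-52.7, -68.5, -4.1], [-48.7, -61.7, -2.4], [-44.7, -51.4, -4.0], [-40.7, -44.7, -7.1]] [  0.17970779 -54.83567641]
```

The free edge sits steady at x ≈ -73 with no slope over y = -125 to -57, so the pad is flush. Continue toward the stop.

Call:
carry_out(commands=[[4,0.1,0,0,0,0,20],[4,0.1,0,0,0,0,20],[4,0.1,0,0,0,0,20],[4,0.1,0,0,0,0,20],[4,0.1,0,0,0,0,20],[4,0.1,0,0,0,0,20],[3,0.1,0,0,0,0,20],[2,0.1,0,0,0,0,20],[1,0,0,0,0,0,20],[1,0,0,0,0,0,20],[0,0,0,0,0,0,20]])

```text
time: 16.48
ee_pos: [622.4, -0.8, 61.5]
ee_rot: [0.0, 0.698, 0.716, 0.0]
ft_force: [-0.3, -0.4, -0.2]
width: 0.233
grip_force: 0.0
```

Call:
carry_out(commands=[[1,0,0,0,0,0,20],[1,0,0,0,0,0,20],[0,0,0,0,0,0,20]])

```text
time: 16.85
ee_pos: [622.3, 1.1, 61.5]
ee_rot: [0.0, 0.698, 0.716, 0.0]
ft_force: [-0.3, -0.1, 0.4]
width: 0.235
grip_force: 0.0
```

Call:
carry_out(commands=[[1,0,0,0,0,0,20],[1,0,0,0,0,0,20],[0,0,0,0,0,0,20]])

```text
time: 17.23
ee_pos: [622.3, 3.1, 61.5]
ee_rot: [0.0, 0.698, 0.716, 0.0]
ft_force: [-0.2, -0.4, 0.2]
width: 0.234
grip_force: 0.0
```

Call:
carry_out(commands=[[1,0,0,0,0,0,20],[1,0,0,0,0,0,20],[0,0,0,0,0,0,20]])

```text
time: 17.6
ee_pos: [622.2, 5.1, 61.5]
ee_rot: [-0.0, 0.698, 0.716, 0.0]
ft_force: [0.5, -0.6, 0.3]
width: 0.236
grip_force: 0.0
```

Call:
carry_out(commands=[[1,0,0,0,0,0,20],[0,0,0,0,0,0,20]])

```text
time: 17.85
ee_pos: [622.2, 5.3, 61.5]
ee_rot: [0.0, 0.698, 0.716, -0.0]
ft_force: [0.6, -5.5, 0.7]
width: 0.234
grip_force: 2.4
```

Call:
carry_out(commands=[[1,0,0,0,0,0,20],[0,0,0,0,0,0,20]])

```text
time: 18.1
ee_pos: [622.2, 5.3, 61.5]
ee_rot: [0.001, 0.698, 0.716, -0.001]
ft_force: [1.2, -8.7, 0.2]
width: 0.234
grip_force: 4.2
```

The stop is reached: the TCP stalled at y ≈ -114.4, as expected for a seated pad, with 9 N. Retreat and verify.

Call:
carry_out(commands=[[-3,0,0,0,0,0,20],[-5,0,0,0,0,0,20],[-15,0,0,0,0,0,20],[-20,0,-20,0,0,0,20],[-30,-10,-50,0,0,0,20],[-40,-40,-40,0,0,0,20],[-40,-40,0,0,0,0,20],[-40,-40,0,0,0,0,20],[-20,-40,0,0,0,0,20],[0,0,0,0,0,0,20]])

```text
time: 19.35
ee_pos: [459.7, -208.9, 169.5]
ee_rot: [0.001, 0.699, 0.715, 0.0]
ft_force: [0.8, -0.0, 0.5]
width: 0.235
grip_force: 0.0
```

```bash
python3 e.py; python3 -c "
from m import *
c=cap('top');print(pad(c))
cv2.imwrite('pics/t7.png',cv2.resize(c['img'][155:255,195:330,::-1],(800,593),interpolation=cv2.INTER_CUBIC))"
```

```text
t 19.35 mach [-205.8 -324.2] z 169.53745141280788 yaw-a 1.5665048553494179 tilt 0.001204350842605814 9.784350866087765e-05 F [ 0.8 -0.   0.5] w 20.070512339265903
[286 256  20  23 234] [[-5.400000095367432, -35.79999923706055], [-72.0, -55.5], [-71.4000015258789, -88.0], [-4.800000190734863, -88.9000015258789]]
[[-84.7, -73.0, -6.3], [-80.7, -71.2, -4.6], [-76.7, -72.8, -7.8], [-72.7, -70.9, -4.5], [-68.7, -72.5, -4.4], [-64.7, -72.3, -5.9], [-60.7, -73.9, -4.2], [-56.7, -72.0, -5.8], [-52.7, -68.5, -4.1], [-48.7, -18.6, -2.4], [-44.7, -12.0, -4.0]] [ 1.1925     15.54565909]
([[-1.1, 2.6], [-1.1, -105.2], [-75.6, -106.2], [-75.8, 0.8]], np.int32(655))
```

View pics/t7.png

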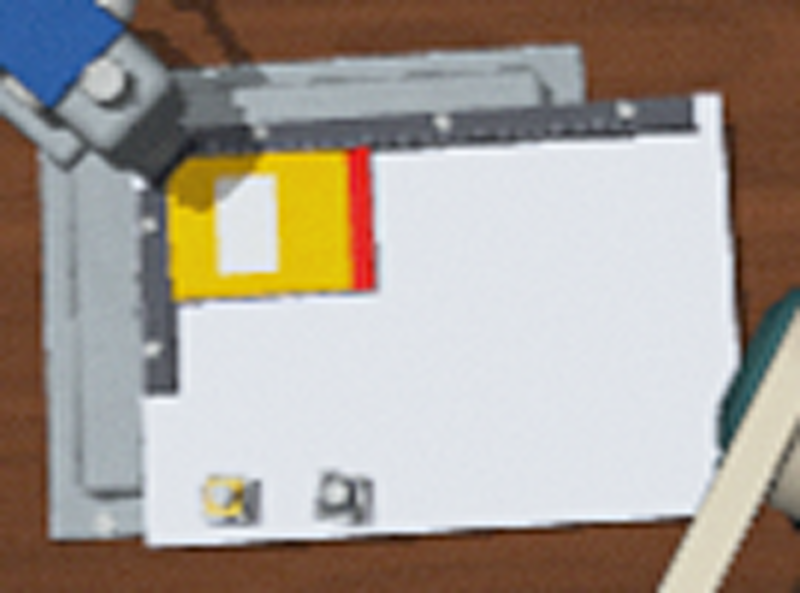

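The pad sits in the corner against both bars. Its free edge is at the same x (-75.7) as when it was pressed against the guide, its spine is at -105.7, and the dies and lever are unmoved. I'm handing it in.

```bash
python3 -c "
from bench import env
print(env.close_job())"
```

```text
the job is handed in; nothing more can be done
None
```

The yellow notepad was pushed flat against the long guide and slid home to the end stop, with the lever and dies unmoved in the last picture, and the job is handed in at about 19.5 s; no verdict was returned.

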